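Open the guard and hold the index plunger out

ROBOT

A 7-joint arm with a two-finger parallel gripper is mounted at the origin on a cart in front of the work surface, level with it; the furniture and walls round the work are solid. World frame = base frame: x ahead of the robot, y to its left, z up, the work surface at z = 0. Lengths are in mm, angles in rad, forces in N, time in s.
With the tool pointing down it reaches from about 400 to 900 mm from the base axis. Payload 5.6 kg.
Tool frame: the origin (TCP) lies between the finger pads; the fingertips stand 8 mm ahead of it and the grasp point (between the pads) lies 11 mm behind it; z points along the fingers, y is the line along which they close (so a half turn about z gives the same grasp; the last joint's range is limited). The gripper opens to 92 mm and grips with 3 to 60 N. Pads are 20 mm wide; open, the fingers measure 128 mm over their backs; the gripper's body (75 mm by 189 mm) begins 69 mm behind the grasp point.
Start: joints at [-1.361, 0.468, -0.012, 1.603, 0.006, 1.071, -0.056], TCP at [162.617, 629.337, 222.592] pointing down, gripper open.
Joint ranges: [-2.53, 2.53], [-0.31, 2.02], [-1.57, 1.55], [0.28, 2.44], [-1.29, 4.43], [0.15, 1.84], [-2.92, 2.92]. Speed limits (rad/s): [2.57, 2.57, 3.14, 3.14, 3.14, 3.14, 3.14].

INTERFACE

Orientations are given as a rotation vector (axis times angle).
In Python, from cell import robot, grip, kinematics, readout, read_camera, camera_info, ticket, spot_in, mark_of gives the robot as it stands. Calls block until the motion is done:
- robot.movep(position, orientation): joint-space move of the TCP to a pose.
- robot.servo_line(position, feed=150, rotation=None): straight line of the TCP; rotation=None keeps the orientation; feed is the mean speed in mm/s.
- robot.goto_joints(angles): joint-space move.
- grip(opening, newtons=None): opening from 0.0 (shut) to 1.0 (fully open); newtons is the grip in N (None keeps the last); returns when the fingers have stopped.
- robot.hold(seconds).
- kinematics.ik(position, orientation): joint angles nearest the present ones, or None.
- readout.observe(): the state.
- read_camera(name): name is "scene" or "side" or "wrist"; returns (picture, depth): 420x560x3 uint8, red, green, blue; 420x560 float32, mm along the optical axis (not along the pixel's ray), 0 where there is no reading.
- camera_info(name): a dict with "camera_matrix" (3x3 intrinsics, pixels), "R" (3x3) and "t" (3): a world point X has camera coordinates R X + t. Camera axes: x right, y down, z forward; pixel columns grow to the right and rows downward; lengths in mm; the calibration is good to about 2 mm. A picture is of the moment at which its call begins: read the wrist's pose just before it. camera_info takes no time and is no camera call; for the wrist camera it gives the pose at the moment of the call.
A pose or a line that the arm cannot do raises robot.IKError and nothing moves.
- ticket.job_done(): hands the job in; it is judged then, once.
Trained networks look in the newest picture that a camera, given by its name, has taken for a name from the list of things; names that differ only in an ending like _2 or _b are one class to them, and where a whole thing is asked for, a point or a joint stands for the part that bears it (a point fixed in the world has none). Each returns a list of dicts, best first, with "p" (0 to 1); they miss things now and then, are a little off and sometimes report something else, mostly with a low value. They report only what shows in the picture. A call takes as long as a camera call.
- spot_in(camera, query): "xy" ([column, row] in pixels, amid what is visible of it).
- mark_of(camera, query): "xy" ([column, row] in pixels: a listed point, or the origin of a listed thing).
The state is a dict: "t": time; "joints": joint angles; "joint_velocities": joint speeds; "joint_torque": joint torques, N m; "tcp_pos": TCP position; "tcp_rot": TCP orientation; "contact_force": force on the tool from outside, world axes, zero at the start; "wrist_torque": the same for the moment, N m; "grip_width": opening from 0.0 (shut) to 1.0 (fully open); "grip_force": force on a finger pad.
Only numpy, scipy, OpenCV 4.12 (cv2) and the standard library are available. Lean on these libraries where they do the work, as an engineer would, in place of code of your own. Each camera call takes 0.05 s, during which the arm holds its last target. There are 200 camera calls.

TASK

Take the clear guard door of the bench indexing head by its bar handle and swing it wide open, at least 75 degrees, before you pull the plunger. Then pull the red sprung plunger knob straight out until it stops, so that its pin is clear of the hole in the index plate, and finish while the gripper is still holding it fully out, with the door left open. Leave the tin, the spanner and the flat steel offcut where they lie.

Things in the scene. Friction and masses are not known exactly. Their poses are not given: they have to be found in the camera images.
- indexer: Green indexing head, fixed to the bench: base 147 x 176 x 10 mm, two yellow guard side panels 158 mm high, 162 mm apart inside, open above. Origin on the bench under the spindle; x to the back, y left seen from the front, z up; its front faces -x. Shut door at x = -93 mm. Plunger axis y = 0, z = 123 mm, along x; behind the knob a bracket 34 mm wide, 138 mm high at x = -40 mm with a bush to -50 mm.
- guard_door (a joint): Guard door angle, rad: 0 shut, stop at 1.8; at the start 0 to 0.25. Clear window in a yellow frame, leaf 160 mm wide, 5 mm thick, 13 to 159 mm above the bench. Upright hinge at its left seen from the front; it swings forwards and to the left, clockwise from above. It stays where left (hinge friction 0.06 N m).
- door_hinge (a point): Point on the guard door's upright hinge axis, 133 mm above the bench (the same height as handle_grip).
- handle_grip (a point): Grip point on the guard door's handle: an upright round dark steel bar, 12 mm thick, 35 mm in front of the leaf, 146 mm from the hinge along the leaf. The bar reaches 23 mm above and 59 mm below this point, both ends bent back to the leaf. Free from above, with fingers left and right of it. 133 mm above the bench.
- plunger (a joint): How far the plunger is pulled out, m: 0 with its pin fully in the seat hole of the steel index plate, 0.016 at the stop. A spring pulls it in with about 5.6 N at 0 and 11.2 N at the stop, so it goes home when let go. The 8 mm pin leaves the hole at 0.009.
- knob_grip (a point): Centre of the plunger's red ribbed round knob, 26 mm in diameter, 22 mm long, axis level, pulled out along -x of indexer (to the front). 123 mm above the bench; at rest 69 mm in front of the head's origin. With the door shut its front end is about 10 mm behind the leaf. Free from above, with fingers left and right of it.
- grease_tin: Bystander: flat round tin with green lid, 66 mm in diameter, 26 mm high; origin at the centre of its underside.
- spanner_17: Bystander: steel combination spanner lying flat, 183 x 33 x 8 mm; origin at the centre of its underside.
- flat_offcut: Bystander: flat bar offcut of dull steel lying flat, 125 x 40 x 10 mm; origin at the centre of its underside.

How it is judged:
By the outcome, as a careful person would: the job done as asked, in the order asked, and still so for the second after the job is handed in, while the arm keeps its last pose, push and grip.
It also fails if it takes over 43 s, if anything falls off the work surface, if the arm or the gripper's body presses on something with over 40 N, if the wrist force passes 120 N, or if a joint passes its speed limit or range.

## Working session

There is one attempt and no reset: what is moved stays moved. The work goes in short steps, each a Python script; the robot and the scene stay as the last script left them, time stands still between calls to the robot, and variables do not carry over. Pictures are saved under pics/ and viewed, at most 10 in all, crops included, and the job is handed in when it is done.

```bash
ls; mkdir -p pics; cat > h.py <<'E'
import numpy as np, cv2
from cell import *
def px2w(cam,uv,depth=None,z=None):
    i=camera_info(cam);K=np.array(i["camera_matrix"]);R=np.array(i["R"]);t=np.array(i["t"])
    r=np.linalg.solve(K,[uv[0],uv[1],1.])
    c=-R.T@t; d=R.T@r
    s=depth if depth is not None else (z-c[2])/d[2]
    return c+s*d
E
python3 - <<'E'
from h import *
ims=[]
for c in ("scene","side"):
    p,d=read_camera(c)
    cv2.imwrite(f"pics/{c}0.png",p[:,:,::-1])
    for n,z in (("door_hinge",133),("handle_grip",133),("knob_grip",123),("indexer",0),("grease_tin",0),("spanner_17",0),("flat_offcut",0)):
        for m in mark_of(c,n)[:2]:
            print(c,n,m["p"],np.round(m["xy"]),px2w(c,m["xy"],z=z).round(1))
print(readout.observe())
E
```

```text
cell.py
pics
scene door_hinge 0.55 [285. 217.] [ 473.9 -285.3  133. ]
scene handle_grip 0.79 [336. 269.] [ 379.6 -403.2  133. ]
scene knob_grip 0.56 [320. 228.] [ 467.2 -361.9  123. ]
scene indexer 0.64 [333. 232.] [ 524.8 -395.     0. ]
scene grease_tin 0.71 [388. 279.] [ 431.2 -533.7    0. ]
scene spanner_17 0.7 [204. 229.] [474.4 -84.3   0. ]
scene flat_offcut 0.59 [199. 170.] [640.6 -23.2  -0. ]
side door_hinge 0.89 [282. 200.] [ 491.7 -279.7  133. ]
side handle_grip 0.74 [255. 162.] [ 493.7 -403.4  133. ]
side handle_grip 0.62 [301. 147.] [ 382.5 -394.6  133. ]
side knob_grip 0.61 [275. 171.] [ 463.9 -366.4  123. ]
side indexer 0.88 [249. 210.] [ 525.5 -385.7    0. ]
side grease_tin 0.38 [258. 158.] [ 431.1 -528.4    0. ]
side spanner_17 0.55 [335. 306.] [478.5 -76.9   0. ]
side flat_offcut 0.59 [275. 369.] [649.9 -17.9   0. ]
side flat_offcut 0.29 [256. 162.] [ 440.9 -517.8   -0. ]
{'t': 0.8, 'joints': array([-1.36101844,  0.46745006, -0.01158998,  1.60269718,  0.00599952,
        1.07140319, -0.0562847 ]), 'joint_velocities': array([-2.59326251e-03, -3.48554989e-05,  6.81960434e-04, -3.61330099e-04,
       -1.37885576e-03,  3.01599548e-03,  2.46272041e-04]), 'joint_torque': array([ 2.97543074e-04, -5.20357203e+01, -1.22275884e-02, -2.44049460e+01,
       -5.67051047e-02,  1.10323422e-02,  8.13020105e-07]), 'tcp_pos': array([162.61185223, 629.34291841, 222.62596038]), 'tcp_rot': array([3.96101674e-01, 3.11647155e+00, 1.15250616e-04]), 'contact_force': array([-0.74980518,  0.53969258,  0.09765549]), 'wrist_torque': array([-0.02413426,  0.05785453, -0.01122743]), 'grip_force': 0.0, 'grip_width': 1.002332665309669}
```

View pics/scene0.png

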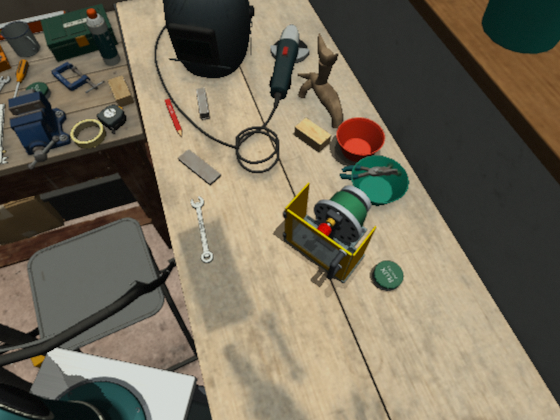

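View pics/side0.png

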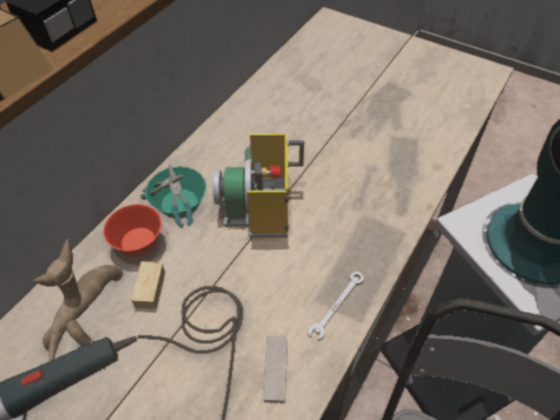

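Scene view: the head is at about (333,232), its door nearly shut with the handle at (336,269), and the side view agrees. Hinge-to-handle distance measures 150 mm, as it should. Next I'll check IK along the arc and move the wrist camera over the head.

```bash
cat >> h.py <<'E'
from scipy.spatial.transform import Rotation as Ro
def down(a): return (Ro.from_euler('z',a)*Ro.from_euler('x',np.pi)).as_rotvec()
E
python3 - <<'E'
from h import *
H=np.array([473,-283]);psi=-0.41
for off in (0,np.pi):
  for k in (0,1,.5):
    out=[]
    for th in np.radians([0,15,30,45,60,75,90,97]):
        b=np.radians(-128.5)-th
        q=[*(H+150*np.array([np.cos(b),np.sin(b)])),128]
        j=kinematics.ik(q,down(psi+off-k*th))
        out.append(None if j is None else np.round(j,2)[[0,3,6]].tolist())
    print(off,k,out)
for off in (0,np.pi):
    j=kinematics.ik([400,-340,330],down(psi+off));print(None if j is None else np.round(j,2))
    j=kinematics.ik([465,-364,112],down(psi+off));print(None if j is None else np.round(j,2))
E
```

```text
0 0 [[-0.06, 1.97, -0.55], [-0.1, 2.06, -0.57], [-0.16, 2.15, -0.62], [-0.25, 2.22, -0.72], [-0.35, 2.28, -0.84], [-0.28, 2.3, -1.13], [-0.56, 2.31, -1.06], [-0.6, 2.3, -1.09]]
0 1 [[-0.06, 1.97, -0.55], [-0.1, 2.06, -0.83], [-0.16, 2.15, -1.15], [-0.36, 2.23, -1.27], [-0.47, 2.28, -1.65], [-0.59, 2.31, -2.03], [-0.69, 2.31, -2.39], [-0.72, 2.3, -2.54]]
0 0.5 [[-0.06, 1.97, -0.55], [-0.1, 2.06, -0.7], [-0.16, 2.15, -0.88], [-0.25, 2.22, -1.11], [-0.35, 2.28, -1.36], [-0.59, 2.31, -1.37], [-0.69, 2.31, -1.6], [-0.72, 2.3, -1.69]]
3.141592653589793 0 [[0.08, 1.97, 2.42], [0.15, 2.05, 2.3], [0.54, 2.11, 1.97], [0.49, 2.19, 1.91], [-0.32, 2.28, 2.26], [-0.43, 2.31, 2.13], [-0.42, 2.3, 1.94], [-0.37, 2.29, 1.84]]
3.141592653589793 1 [[0.08, 1.97, 2.42], [0.39, 2.04, 1.86], [0.35, 2.13, 1.55], [0.1, 2.21, 1.33], [-0.18, 2.27, 1.08], [-0.36, 2.3, 0.76], [-0.59, 2.31, 0.55], [-0.46, 2.29, 0.22]]
3.141592653589793 0.5 [[0.08, 1.97, 2.42], [0.57, 2.03, 1.88], [0.35, 2.13, 1.82], [0.29, 2.2, 1.61], [0.01, 2.26, 1.48], [-0.46, 2.31, 1.52], [-0.49, 2.3, 1.22], [-0.36, 2.29, 0.99]]
[-0.3   0.24  1.13  1.83 -0.23  1.22 -1.09]
[-0.16  0.78  1.11  1.89 -0.83  1.03 -0.66]
[ 0.46  0.15  0.21  1.79 -0.03  1.21  1.84]
[ 0.01  0.63  0.82  1.88 -0.58  0.89  2.27]
```

```bash
python3 - <<'E'
from h import *
psi=-0.41
robot.movep([380,-330,330],down(psi+np.pi))
o=readout.observe();print(o["t"],o["joints"].round(2),o["tcp_pos"].round(1))
p,d=read_camera("wrist");cv2.imwrite("pics/w1.png",p[:,:,::-1]);np.save("d1.npy",d)
for n,z in (("door_hinge",133),("handle_grip",133),("knob_grip",123),("indexer",0)):
    for m in mark_of("wrist",n)[:2]:
        u,v=np.round(m["xy"]).astype(int)
        dd=d[min(v,419),min(u,559)]
        print(n,m["p"],u,v,px2w("wrist",m["xy"],z=z).round(1),px2w("wrist",m["xy"],depth=dd).round(1))
E
```

```text
4.25 [ 0.46  0.11  0.21  1.83 -0.02  1.2   1.84] [ 380.5 -329.4  329.9]
door_hinge 0.63 337 245 [ 480.5 -288.7  133. ] [ 475.1 -289.2  144.8]
handle_grip 0.57 230 209 [ 382.7 -394.9  133. ] [ 379.5 -390.4  150.6]
knob_grip 0.87 272 254 [ 463.2 -373.   123. ] [ 458.7 -370.9  134.5]
indexer 0.62 275 262 [ 525.8 -397.     0. ] [ 468.6 -371.1  135.6]
```

View pics/w1.png

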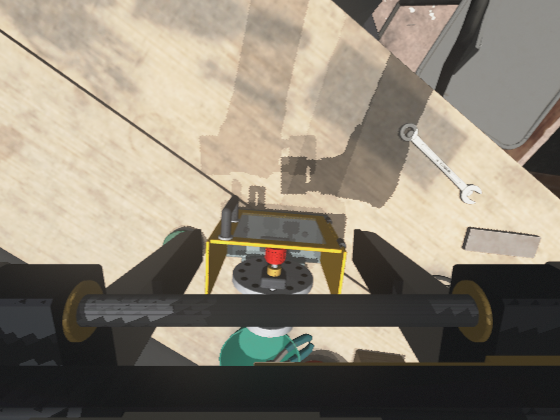

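The wrist view shows the handle's top bend at about (230,205), the red knob at (275,257), and the panels' top edges at x≈208 and x≈344. I'll fit exact geometry from depth.

```bash
cat > seg.py <<'E'
from h import *
def cloud(cam):
    p,d=read_camera(cam);i=camera_info(cam);K=np.array(i["camera_matrix"]);R=np.array(i["R"]);t=np.array(i["t"])
    v,u=np.mgrid[:420,:560];P=np.stack([(u-K[0,2])/K[0,0]*d,(v-K[1,2])/K[1,1]*d,d],-1)
    return p,d,(P-t)@R
E
python3 - <<'E'
from seg import *
for cam in ("wrist","scene","side"):
    p,d,W=cloud(cam);h=cv2.cvtColor(p,cv2.COLOR_RGB2HSV);x,y,z=W[...,0],W[...,1],W[...,2]
    near=(d>0)&(np.hypot(x-480,y+370)<220)
    red=near&((h[...,0]<6)|(h[...,0]>174))&(h[...,1]>150)&(h[...,2]>80)&(z>100)&(z<145)
    yel=near&(abs(h[...,0].astype(int)-26)<7)&(h[...,1]>130)&(z>148)&(z<170)
    dark=near&(p.max(-1)<90)&(z>80)&(z<165)&(np.hypot(x-380,y+397)<40)
    print(cam,red.sum(),"red med",np.median(W[red],0).round(1),"min/max",np.percentile(W[red],[3,97],0).round(1).tolist())
    Y=W[yel];print(len(Y),"yel z",np.median(Y[:,2]) if len(Y) else 0)
    if len(Y)>20:
        for q in Y[np.argsort(Y[:,1])][::max(1,len(Y)//25)]:print(q.round().astype(int).tolist(),end=' ')
    D=W[dark];print("\ndark",len(D),np.median(D,0).round(1) if len(D) else 0)
    for lo in (80,105,130,145):
        m=(D[:,2]>lo)&(D[:,2]<lo+ (25 if lo<130 else 15))
        if m.sum():print(lo,m.sum(),np.median(D[m],0).round(1),np.percentile(D[m],[5,95],0).round(1).tolist())
E
```

```text
wrist 291 red med [ 462.2 -367.9  133.2] min/max [[452.2, -380.1, 125.7], [473.6, -355.9, 136.2]]
1158 yel z 157.22652687349222
[464, -463, 158] [457, -456, 156] [444, -450, 158] [427, -443, 159] [419, -435, 155] [405, -429, 155] [410, -417, 159] [416, -404, 157] [418, -395, 154] [423, -388, 158] [432, -379, 158] [435, -371, 157] [436, -362, 149] [441, -354, 154] [449, -346, 159] [449, -338, 153] [454, -330, 151] [461, -322, 159] [462, -313, 148] [528, -309, 158] [470, -305, 158] [470, -301, 158] [503, -297, 155] [473, -294, 148] [479, -290, 158] [482, -285, 153] 
dark 326 [ 387.7 -395.   131.8]
80 89 [ 394.1 -396.6   84.8] [[375.8, -410.2, 80.6], [412.7, -389.6, 101.4]]
105 66 [ 380.4 -392.4  117.9] [[375.8, -420.7, 105.8], [419.5, -389.6, 127.6]]
130 48 [ 380.1 -392.1  135.8] [[375.8, -419.7, 130.2], [414.0, -389.5, 143.1]]
145 123 [ 394.1 -396.9  152.5] [[376.7, -412.9, 147.5], [410.2, -390.2, 155.3]]
scene 75 red med [ 463.7 -366.5  134.8] min/max [[453.4, -373.5, 130.3], [474.3, -356.5, 137.6]]
437 yel z 157.14200012545925
[472, -468, 157] [458, -458, 159] [437, -449, 159] [422,
[... 964 characters left out ...]
9, -426, 153] [418, -409, 154] [421, -394, 159] [432, -378, 157] [441, -363, 160] [450, -346, 158] [456, -330, 158] [463, -317, 156] [551, -313, 153] [549, -311, 157] [542, -309, 148] [536, -307, 157] [526, -303, 158] [472, -301, 158] [476, -298, 157] [514, -296, 153] [509, -293, 153] [507, -291, 150] [479, -288, 156] [496, -286, 152] [486, -283, 150] 
dark 109 [ 387.9 -389.6  117.1]
80 43 [ 388.5 -391.6   85.1] [[382.7, -402.3, 80.5], [407.7, -387.3, 100.6]]
105 24 [ 385.9 -387.9  118.3] [[383.3, -390.7, 108.4], [388.5, -385.4, 128.2]]
130 13 [ 386.3 -388.3  137.8] [[383.9, -390.0, 131.9], [388.5, -385.9, 144.1]]
145 29 [ 393.6 -392.1  151.1] [[384.8, -401.2, 146.3], [406.8, -386.6, 154.3]]
```

Fitted geometry: psi ≈ -0.468, knob (463.5,-366.5), hinge (478,-284), handle (381,-397.5) with the door about shut. These agree with the given dimensions to within 2 mm. Now I'll grasp the handle.

```bash
python3 - <<'E'
from h import *
psi=-0.468;r=down(psi+np.pi)
robot.movep([381,-397.5,230],r)
grip(0.6,10)
robot.servo_line([381,-397.5,123],feed=100)
p,d=read_camera("wrist");cv2.imwrite("pics/w2.png",p[:,:,::-1])
o=readout.observe();print(o["t"],o["tcp_pos"].round(1),o["contact_force"].round(1))
grip(0.0,12)
o=readout.observe();print(o["t"],o["joints"].round(2),o["tcp_pos"].round(1),o["contact_force"].round(1),o["grip_width"]*92,o["grip_force"])
E
```

```text
7.1583 [ 381.4 -397.9  123.7] [ 1.1 -1.  -0.5]
7.8833 [ 0.56  0.43  0.23  1.94 -0.14  0.78  1.97] [ 382.1 -396.3  123. ] [ 2.8  4.2 -0.2] 11.686928661436136 11.999650932848454
```

View pics/w2.png

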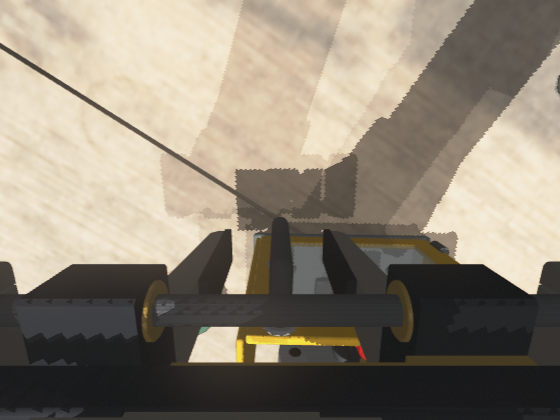

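The bar sits upright between the pads at (280,250), and the grip width of 11.7 mm matches the 12 mm bar. Now I'll swing the door along its arc.

```bash
python3 - <<'E'
from h import *
psi=-0.468;H=np.array([478.5,-283.]);G=np.array([382.3,-396.2])-H
for th in np.radians(range(8,97,8)):
    v=Ro.from_euler('z',-th).apply([*G,0])[:2]
    try: robot.servo_line([*(H+v),123],feed=75,rotation=down(psi+np.pi-th))
    except robot.IKError as e: print("IK",np.degrees(th),e);break
    o=readout.observe();print(round(np.degrees(th)),round(o["t"],2),o["tcp_pos"].round(1)-[*(H+v).round(1),123],o["contact_force"].round(1),round(o["grip_width"]*92,1),o["joints"].round(2)[[0,3,6]])
    if np.linalg.norm(o["contact_force"])>25: break
p,d=read_camera("scene");cv2.imwrite("pics/s3.png",p[:,:,::-1])
E
```

```text
8 8.31 [ 0.1 -0.1  0. ] [ 1.4  2.4 -1.7] 12.1 [0.52 1.99 1.84]
16 8.73 [ 0.5 -0.2  0. ] [ 2.4  1.7 -0.5] 11.9 [0.49 2.04 1.71]
24 9.16 [ 0.6 -0.2  0. ] [ 3.7  1.8 -2.2] 11.5 [0.44 2.09 1.56]
32 9.58 [ 0.8 -0.3  0. ] [ 4.9  1.4 -3.2] 11.8 [0.39 2.13 1.41]
40 10.01 [ 0.9 -0.5  0. ] [ 5.3  1.2 -4.9] 11.2 [0.34 2.17 1.25]
48 10.43 [ 1.  -0.8  0. ] [ 4.6  0.6 -6.1] 11.5 [0.27 2.21 1.08]
56 10.86 [ 0.8 -1.   0. ] [ 5.4  0.8 -7.7] 11.8 [0.21 2.24 0.9 ]
64 11.28 [ 0.7 -1.1  0. ] [ 5.5 -0.6 -8. ] 11.7 [0.15 2.26 0.71]
72 11.71 [ 0.5 -1.2  0. ] [ 4.8 -1.9 -8.4] 11.8 [0.08 2.27 0.53]
80 12.13 [ 0.3 -1.3  0. ] [ 5.  -2.4 -9.4] 11.8 [0.01 2.28 0.34]
88 12.56 [ 0.  -1.2  0. ] [ 4.2 -2.9 -8.9] 11.7 [-0.05  2.28  0.16]
96 12.98 [-0.4 -1.   0. ] [ 3.8 -2.8 -8.4] 11.8 [-0.11  2.26 -0.02]
```

View pics/s3.png

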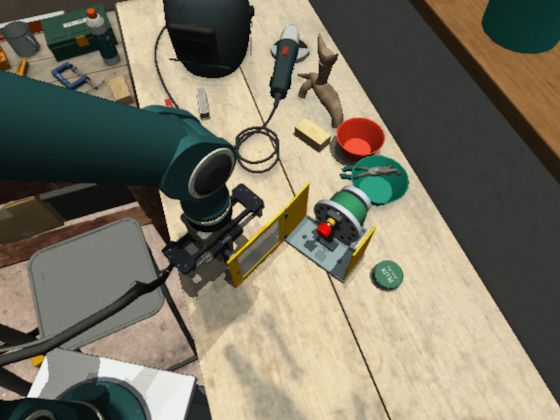

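The scene view shows the door swung about 95° open (leaf from (297,200) to (235,275)), with the red knob at (325,230) exposed. Next I'll release, rise and go to the knob.

```bash
python3 - <<'E'
from seg import *
psi=-0.468;r=down(psi+np.pi)
grip(0.5,10)
o=readout.observe();robot.servo_line([*o["tcp_pos"][:2],245],feed=150)
robot.movep([450,-360,245],r)
p,d,W=cloud("wrist");cv2.imwrite("pics/w4.png",p[:,:,::-1])
h=cv2.cvtColor(p,cv2.COLOR_RGB2HSV);x,y,z=W[...,0],W[...,1],W[...,2]
near=(d>0)&(np.hypot(x-470,y+370)<60)
red=near&((h[...,0]<6)|(h[...,0]>174))&(h[...,1]>150)&(h[...,2]>60)&(z>90)&(z<145)
Q=W[red];A=Ro.from_euler('z',-psi).apply(Q-[463.5,-366.5,123])
print(red.sum(),np.percentile(A,[2,50,98],0).round(1))
T=A[A[:,2]>np.percentile(A[:,2],70)];print("top",np.median(T,0).round(1), np.percentile(T,[3,97],0).round(1))
yel=(d>0)&(np.hypot(x-480,y+370)<150)&(abs(h[...,0].astype(int)-26)<7)&(h[...,1]>130)&(z>150)&(z<170)
B=Ro.from_euler('z',-psi).apply(W[yel]-[463.5,-366.5,123])
for s in (-1,1):
    S=B[(B[:,1]*s>60)&(B[:,1]*s<105)&(B[:,0]>-15)]
    if len(S)>10: print(s,len(S),np.median(S,0).round(1),np.polyfit(S[:,0],S[:,1],1).round(3))
print(mark_of("wrist","knob_grip")[:1])
o=readout.observe();print(o["t"],o["joints"].round(2),o["contact_force"].round(1))
E
```

```text
260 [[ -9.1 -11.5   5.1]
 [ -0.1   0.9  11.1]
 [  9.7  10.6  14. ]]
top [ 0.3 -1.  12.6] [[-8.3 -3.9 12. ]
 [ 9.5  4.7 14.4]]
-1 327 [ 14.5 -83.4  34. ] [-4.0000e-03 -8.3527e+01]
1 252 [11.7 80.4 33.7] [-2.1000e-02  8.0813e+01]
[{'xy': [273.7, 219.5], 'p': 0.98}]
16.5833 [ 0.19  0.34  0.54  1.79 -0.2   1.06  1.9 ] [ 0.   0.6 -0.4]
```

View pics/w4.png

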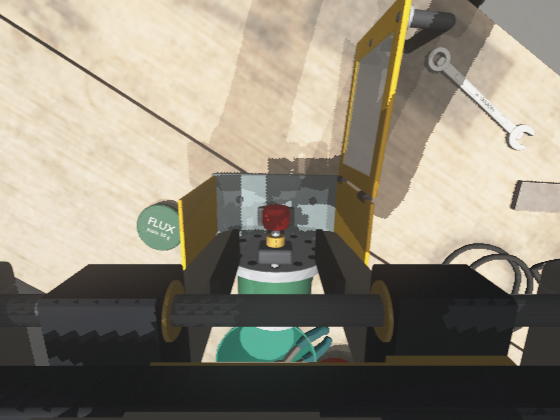

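The knob is at (276,216), within 1 mm of the estimate, and the door is well clear on the right. Now I'll grasp the knob.

```bash
python3 - <<'E'
from h import *
psi=-0.477;r=down(psi+np.pi);ex=np.array([np.cos(psi),np.sin(psi),0]);ey=np.array([-np.sin(psi),np.cos(psi),0])
k=np.array([463.5,-366.5,112.5])-0.5*ex-0.8*ey
grip(0.65)
robot.servo_line([*k[:2],245],feed=100,rotation=r)
robot.servo_line(k,feed=90)
o=readout.observe();print(o["t"],o["tcp_pos"]-k,o["contact_force"].round(1))
grip(0.0,40);robot.hold(.2)
def rep(s):
    o=readout.observe();e=o["tcp_pos"]-k
    print(s,round(o["t"],2),"pull",round(-e@ex,2),"lat",round(e@ey,2),"dz",round(e[2],2),"Fx",round(o["contact_force"]@ex,1),"Fy",round(o["contact_force"]@ey,1),"Fz",round(o["contact_force"][2],1),"w",round(o["grip_width"]*92,1),round(o["grip_force"],1))
    return o["contact_force"]@ex
rep(0)
for s in range(3,25,2):
    robot.servo_line(k-s*ex,feed=25)
    robot.hold(.1)
    if rep(s)>20: break
p,d=read_camera("wrist");cv2.imwrite("pics/w5.png",p[:,:,::-1])
E
```

```text
18.9 [ 0.32522928 -0.25364249  0.57172342] [-0.1  0.4 -0.4]
0 19.72 pull -0.07 lat -0.6 dz 0.09 Fx 0.8 Fy -1.9 Fz 0.2 w 24.9 40.0
3 20.08 pull 1.24 lat -0.59 dz 0.09 Fx 6.1 Fy -3.3 Fz -5.8 w 25.2 40.0
5 20.43 pull 3.0 lat -0.59 dz 0.11 Fx 5.6 Fy -3.8 Fz -5.9 w 25.1 40.0
7 20.78 pull 4.79 lat -0.57 dz 0.1 Fx 8.0 Fy -3.4 Fz -6.4 w 24.9 40.0
9 21.13 pull 6.53 lat -0.56 dz 0.13 Fx 8.6 Fy -3.4 Fz -7.4 w 25.2 40.0
11 21.48 pull 8.33 lat -0.51 dz 0.14 Fx 7.7 Fy -3.0 Fz -7.1 w 24.9 40.0
13 21.83 pull 10.12 lat -0.51 dz 0.14 Fx 9.1 Fy -3.1 Fz -8.7 w 24.9 40.0
15 22.18 pull 11.9 lat -0.5 dz 0.14 Fx 9.5 Fy -3.0 Fz -8.6 w 25.2 40.0
17 22.53 pull 13.65 lat -0.47 dz 0.17 Fx 10.5 Fy -3.5 Fz -8.9 w 25.0 40.0
19 22.88 pull 15.45 lat -0.48 dz 0.17 Fx 10.9 Fy -4.0 Fz -9.7 w 25.1 40.0
21 23.23 pull 16.02 lat -0.47 dz 0.23 Fx 14.3 Fy -3.6 Fz -14.5 w 24.8 40.0
23 23.58 pull 16.07 lat -0.46 dz 0.26 Fx 21.4 Fy -3.9 Fz -19.1 w 24.8 39.9
```

View pics/w5.png

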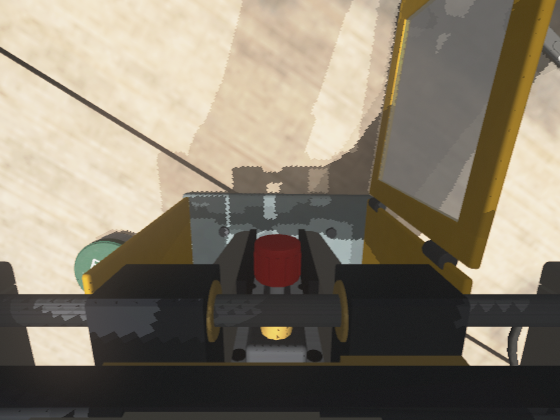

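The force rises steeply at 16.0 mm, so the plunger is at its stop. The image shows the knob at (277,260) between the pads, a gap back to the bush at (275,330), and the door open. I'll check that it's steady and hand in.

```bash
python3 - <<'E'
from h import *
a=readout.observe();robot.hold(1.0);b=readout.observe()
print(b["t"],b["tcp_pos"]-a["tcp_pos"],b["contact_force"].round(1),b["grip_width"]*92)
if np.linalg.norm(b["tcp_pos"]-a["tcp_pos"])<.5 and np.linalg.norm(b["contact_force"])>15: print(ticket.job_done())
E
```

```text
24.6333 [ 0.01552688 -0.04056942  0.04206894] [ 16.6 -14.3 -19.7] 24.85561327243672
the job is handed in; nothing more can be done
None
```

The job is handed in: the guard door is open about 95°, and the gripper is holding the plunger at its 16 mm stop, steady over a 1 s check, at about 25 s on the clock; the tin, spanner and offcut were not touched.

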